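# Thread the test bar through both collars of a microscope stand and hold it there

### The job

This microscope stand is stripped for service, and its two collars must be checked for line. Lift the steel test bar up and off the hanger's peg by its flat handle, lower it upright, tip first and without forcing it, through the upper collar and then the lower one until the tip shows about half-way between the lower collar and the foot below it. Finish there, still holding the bar by its handle so that only the gripper carries it; do not drop the bar and leave everything else on the bench where it is.

Things in the scene. Friction and masses are not known exactly. Their poses are not given: they have to be found in the camera images.
- bar: Steel test bar hanging upright, about 130 g, 178 mm long. Origin: centre of its lower tip; z up the rod. Rod 12 mm thick, z 0 to 110 mm, last 6 mm tapered to a 6 mm flat tip. Above it a flat aluminium handle, 14 mm thick (x), 28 mm wide (y), z 110 to 178 mm, with a window through it along x, 20 mm wide (y), z 122 to 154 mm, by which it hangs on the peg. Bar x lies along the peg.
- bar_grip (a point): Centre of the bar's solid grip block above the window, 166 mm above the tip on the bar's axis; block 14 mm (x) by 28 mm (y) by 24 mm high, gripped best across its 28 mm width (bar y, a finger either side of the peg). Axes as bar.
- hanger: Fixed tool hanger: black round base 100 mm across, 12 mm thick; black post 14 mm across, 202 mm tall. Origin: centre of the underside. A flat peg runs from the post along hanger -x, 10 mm wide (y), 7 mm thick, top at z 200 mm, ending 75 mm from the post axis in a 5 mm thick lip that rises to z 208 mm.
- peg (a point): Middle of the peg's top face, 42 mm out from the post axis; axes as hanger. The bar hangs within 6 mm of here. To free it, lift it 8 to 25 mm (its window then clears lip and peg; 16 mm is half-way) and slide it out along hanger -x by at least 50 mm.
- stand: Fixed white microscope stand without head or stage. Origin: on the collars' common vertical axis, underside of the foot. Foot x -155 to 60, y -75 to 75 mm, top z 30 mm. Limb x -150 to -90 mm, 75 mm wide, top z 144 mm. Two black arms run along +x from the limb to two steel collars: upper z 105 to 120, lower z 60 to 75 mm. Below that a free gap to the foot, z 30 to 60 mm.
- upper_collar (a point): Centre of the upper collar's mouth (top face), on the vertical axis, 120 mm above the bench. Collar 15 mm tall, 36 mm across (42 at the mouth), bore 16 mm flaring to 22 mm in its top 5 mm. Axes as stand.
- lower_collar (a point): Centre of the lower collar's mouth (top face), on the same axis, 75 mm above the bench; its underside is at 60 mm. Same shape as the upper collar. Axes as stand.
- objective: Bystander: steel objective lens standing on the bench, 26 mm across, 44 mm tall. Origin under its centre.
- eyepiece: Bystander: eyepiece standing, black top 32 mm across, 47 mm tall. Origin under its centre.
- screwdriver: Bystander: screwdriver lying along its x, 150 mm long. Origin under its middle.
- oil: Bystander: small amber bottle, 32 mm across, 70 mm tall. Origin under its centre.
- dish: Bystander: shallow glass dish, 88 mm across, 15 mm tall. Origin under its centre.
- slidebox: Bystander: grey slide box 70 by 100 by 30 mm. Origin under its centre.
Not all that is in view belongs to the job. There is more than one size of the bar; the job needs the smallest.

How it is judged:
By the outcome, as a careful person would: the job done as asked, in the order asked, and still so for the second after the job is handed in, while the arm keeps its last pose, push and grip.
It also fails if it takes over 51 s, if anything falls off the work surface, if the arm or the gripper's body presses on something with over 40 N, if the wrist force passes 120 N, or if a joint passes its speed limit or range.

### The arm

A 6-joint arm with a two-finger parallel gripper is mounted at the origin on the work surface. World frame = base frame: x ahead of the robot, y to its left, z up, the work surface at z = 0. Lengths are in mm, angles in rad, forces in N, time in s.
With the tool pointing down it reaches from about 400 to 925 mm from the base axis. Payload 12.5 kg.
Tool frame: the origin (TCP) lies between the finger pads; the fingertips stand 19 mm ahead of it and the grasp point (between the pads) is the TCP (env.nose_length is the distance from the TCP to the fingertips, in mm); z points along the fingers, y is the line along which they close (so a half turn about z gives the same grasp; the last joint's range is limited). The gripper opens to 95 mm and grips with 3 to 60 N. Pads are 20 mm wide; open, the fingers measure 119 mm over their backs; the gripper's body (75 mm by 180 mm) begins 59 mm behind the grasp point.
Start: joints at [1.178, 0.491, 1.559, -0, 1.092, -0.106], TCP at [176.785, 599.493, 233.661] pointing down, gripper open.
Joint ranges: [-3.1, 3.1], [-0.84, 2.19], [0.05, 2.79], [-1.13, 4.28], [0.06, 2.93], [-2.69, 2.69]. Speed limits (rad/s): [2.22, 2.22, 2.79, 3.14, 3.14, 3.14].

### API

Orientations are given as [roll, pitch, yaw] about the fixed x, y, z axes, in that order (R = Rz(yaw) Ry(pitch) Rx(roll)).
In Python, from cell import env gives the robot as it stands. The module is installed in compiled form; this text tells all that it offers.
- The arm moves only by the tool drive_tool, never from a script. Its argument "rows" is a list that holds one entry, the list of rows, each a list of 7 numbers: the shift along the tool's x, y, z scaled (see below), then the turn, a rotation vector about the tool's x, y, z scaled (see below), then the opening, from 0 (shut) to 1 (fully open). In form: [[[tx, ty, tz, ax, ay, az, jaw], ...]]. A call has 1 to 5 rows; each row shifts and turns the commanded pose from where the row before left it, along the tool's axes as they then stand; what a row does not reach is not made up. The controller multiplies each number of a shift by 250 mm and each number of a turn by 180 degrees. A row lasts 1/8 s, in which the tool goes at most 62.5 mm and 10.7 degrees, less where a joint would pass 70% of its speed; a pose out of reach is approached as far as the arm can. A call with a number of a shift or a turn outside -1 to 1 is refused whole. A call with a gripper value outside its range is refused whole. The fingers move at their own pace and stop on an object; the grip force is fixed at half the most. Time passes only in rows, so rows that do not move let the fingers close. It gives the time, the measured TCP pose, the force, the opening and the grip force at its end, in the units of the state.
- env.state(): the state, without advancing time (a new reading comes with each control period).
- env.read_camera(name): name is "scene" or "top"; returns a dict with "color" (420x560x3 uint8, blue, green, red), "camera_matrix" (3x3 intrinsics, pixels), "pose" (4x4, takes a point from camera to world coordinates). Camera axes: x right, y up, looking along -z (the intrinsics and any distortion apply to the point x, -y, -z); pixel columns grow to the right and rows downward; lengths in mm; the calibration is good to about 2 mm. A picture is of the moment at which its call begins. There is no depth.
- env.job_done(): hands the job in; it is judged then, once.
Trained networks look in a picture, given as the dict that the camera call returned (one of the last four; its "shot" number tells which), for a name from the list of things; names that differ only in an ending like _2 or _b are one class to them, and where a whole thing is asked for, a point or a joint stands for the part that bears it (a point fixed in the world has none). Each returns a list of dicts, best first, with "score" (0 to 1); they miss things now and then, are a little off and sometimes report something else, mostly with a low value. They report only what shows in the picture. A call takes as long as a camera call. They do not tell look-alikes from the thing itself.
- env.search_frame(name, picture): "at" ([x, y, z] in mm, in the coordinates of the camera as it stood for that picture, good to about 4 mm: the middle of the surface that is visible of it).
- env.place_of(name, picture): "at" ([x, y, z] in mm, in the coordinates of the camera as it stood for that picture, good to about 4 mm: a listed point, or the origin of a listed thing).
The state is a dict: "t": time; "joints": joint angles; "qvel": joint speeds; "tau": joint torques, N m; "eef_pos": TCP position; "tcp_rot": TCP orientation; "ft_force": force on the tool from outside, world axes, zero at the start; "moment": the same for the moment, N m; "opening": opening from 0.0 (shut) to 1.0 (fully open); "grip_force": force on a finger pad.
Only numpy, scipy, OpenCV 4.12 (cv2) and the standard library are available. Lean on these libraries where they do the work, as an engineer would, in place of code of your own. Each camera call takes 0.05 s, during which the arm holds its last target. There are 200 camera calls.

## Working session

There is one attempt and no reset: what is moved stays moved. The work goes in short steps, Python scripts to look and compute and a tool call to move; the robot and the scene stay as the last step left them, time stands still between calls to the robot, and variables do not carry over. Pictures are saved under pics/ and viewed, at most 10 in all, crops included, and the job is handed in when it is done.

Besides the shell and the picture viewer there is one more tool, called after "Request:" by a JSON object that holds its "fn" and its "kwargs", one argument or row to a line. drive_tool: Moves the arm, as the interface text tells. Its arguments: {"type":"object","properties":{"rows":{"type":"array","items":{"type":"array","items":{"type":"array","items":{"type":"number","minimum":-1,"maximum":1}}}}},"required":["rows"]}

```bash
mkdir -p pics; cat > h.py <<'E'
from cell import env
import numpy as np, cv2
def W(pic,p): return (np.array(pic["pose"])@np.append(p,1))[:3]
def proj(pic,p):
    c=np.linalg.inv(pic["pose"])@np.append(p,1); q=np.array(pic["camera_matrix"])@np.array([c[0],-c[1],-c[2]]); return q[:2]/q[2]
def ray(pic,u,v):
    d=np.linalg.inv(pic["camera_matrix"])@np.array([u,v,1]); P=np.array(pic["pose"]); return P[:3,3],P[:3,:3]@np.array([d[0],-d[1],-d[2]])
def at_z(pic,u,v,z):
    o,d=ray(pic,u,v); return o+d*(z-o[2])/d[2]
E
python3 - <<'E'
from h import *
for cam in("scene","top"):
    p=env.read_camera(cam); cv2.imwrite(f"pics/{cam}0.png",p["color"]); print(cam,np.array(p["pose"]).round(2).tolist(),np.array(p["camera_matrix"]).round(1).tolist())
    for n in("bar","bar_grip","hanger","peg","stand","upper_collar","lower_collar","objective","eyepiece","screwdriver","oil","dish","slidebox"):
        for r in env.place_of(n,p)[:4]:
            w=W(p,r["at"]);print(n,round(r["score"],2),w.round(0),proj(p,w).round(0))
print(env.state())
E
```

```text
scene [[0.56, -0.65, 0.52, 955.43], [0.83, 0.43, -0.35, -204.8], [0.0, 0.63, 0.78, 730.44], [0.0, 0.0, 0.0, 1.0]] [[395.4, 0.0, 282.7], [0.0, 395.4, 210.6], [0.0, 0.0, 1.0]]
bar 0.91 [462. 253.  46.] [326. 176.]
bar 0.68 [481. 373.   1.] [366. 174.]
bar_grip 0.96 [410. 340. 231.] [350.  86.]
bar_grip 0.91 [486. 370. 229.] [384. 100.]
bar_grip 0.77 [465. 250. 213.] [333. 121.]
bar_grip 0.62 [ 537. -253.   77.] [129. 301.]
hanger 0.84 [503. 239.   2.] [330. 201.]
peg 0.6 [464. 252. 201.] [333. 125.]
stand 0.96 [ 534. -251.    1.] [142. 318.]
upper_collar 0.87 [ 532. -253.  119.] [121. 288.]
lower_collar 0.7 [ 535. -254.   74.] [129. 302.]
objective 0.49 [622.   5.  -2.] [276. 286.]
eyepiece 0.66 [740.  11.   3.] [313. 330.]
eyepiece 0.59 [541.   4.  -5.] [256. 260.]
screwdriver 0.67 [365. -10.   2.] [212. 208.]
screwdriver 0.64 [505. 245.   2.] [333. 200.]
oil 0.64 [ 699. -147.    0.] [230. 359.]
dish 0.7 [737.   7.   5.] [311. 329.]
dish 0.4 [ 699. -146.   -2.] [231. 359.]
slidebox 0.84 [744. 206.   2.] [390. 281.]
top [[-0.01, 0.99, -0.15, 402.95], [-1.0, -0.02, -0.01, 62.4], [-0.01,
[... 820 characters left out ...]
ox 0.91 [742. 211.   5.] [223. 158.]
{'t': 1.4, 'joints': array([ 1.17837425e+00,  4.90884124e-01,  1.55889012e+00,  3.25756370e-06,
        1.09170029e+00, -1.05603917e-01]), 'qvel': array([ 0.00090251, -0.000598  , -0.00074725, -0.00041668, -0.00150308,
       -0.00110303]), 'tau': array([ 3.54228810e-03, -6.12464762e+01, -2.58446181e+01,  6.95578102e-02,
        4.43736732e-02,  4.23945167e-06]), 'eef_pos': array([176.80109715, 599.49240837, 233.67421829]), 'tcp_rot': array([3.14147489e+00, 9.57541986e-06, 2.85477299e+00]), 'ft_force': array([ 0.72079745,  0.82742398, -1.15943626]), 'moment': array([-0.00730786,  0.0089994 ,  0.0123293 ]), 'grip_force': 0.0, 'opening': 1.0021508079153016}
```

```bash
python3 - <<'E'
import cv2
a=cv2.imread("pics/scene0.png")[40:240,270:470];cv2.imwrite("pics/sc.png",cv2.resize(a,None,fx=3,fy=3,interpolation=2))
E
```

```text
(no output)
```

View pics/scene0.png

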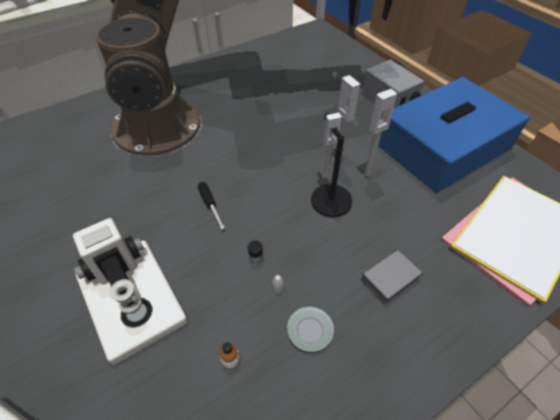

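View pics/top0.png

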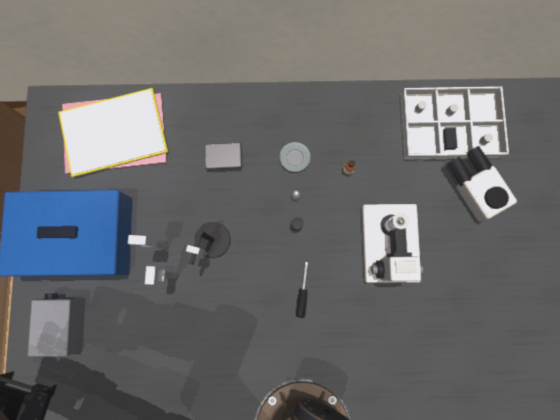

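View pics/sc.png

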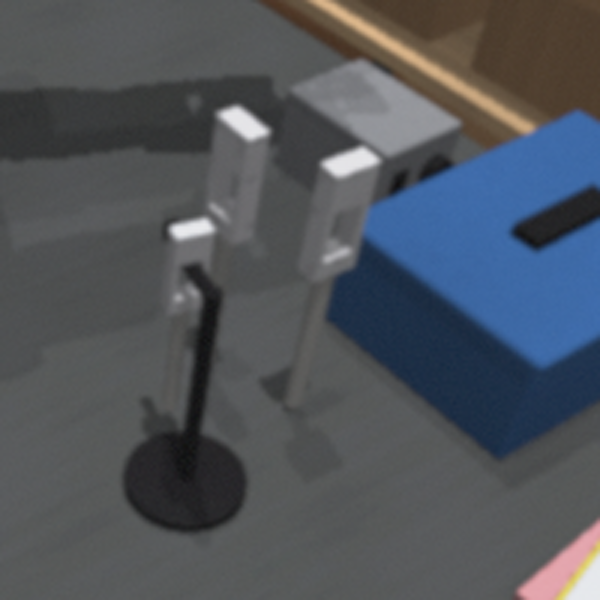

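The target bar is the short one on the hanger, with its handle at about (333,125) in the scene view and (193,250) in the top view. The two taller bars, at (350,100) and (384,110) in the scene view, are decoys. The collars show at (121,288) and (129,302).

```bash
cat >> h.py <<'E'
def delta(tgt,yaw=None):
    "world target -> tool-frame units"
    from scipy.spatial.transform import Rotation as R
    s=env.state(); M=R.from_euler("xyz",s["tcp_rot"]).as_matrix()
    return (M.T@(np.array(tgt)-s["eef_pos"])/250).round(4)
def blob(pic,u,v,r,th):
    g=cv2.cvtColor(pic["color"],cv2.COLOR_BGR2GRAY).astype(float); u,v=int(u),int(v)
    c=g[v-r:v+r+1,u-r:u+r+1]; w=np.clip(c-th,0,None); y,x=np.mgrid[v-r:v+r+1,u-r:u+r+1]
    cu,cv=(w*x).sum()/w.sum(),(w*y).sum()/w.sum()
    m=np.cov(np.vstack([x.ravel(),y.ravel()]),aweights=w.ravel()); e,V=np.linalg.eigh(m); return cu,cv,V[:,1],e
E
python3 - <<'E'
from h import *
p=env.read_camera("top")
cu,cv_,a,e=blob(p,193,250,11,170); print(cu,cv_,a,e)
A=at_z(p,cu,cv_,224);B=at_z(p,cu+10*a[0],cv_+10*a[1],224);print(A,np.degrees(np.arctan2(*(B-A)[1::-1])))
q=env.read_camera("scene")
g=cv2.cvtColor(q["color"],cv2.COLOR_BGR2GRAY);print(g[110:132,322:346])
cu,cv_,a,e=blob(q,333,118,9,190);print(cu,cv_,at_z(q,cu,cv_,224))
for n in("bar_grip","peg","hanger","upper_collar","stand"):
  for pp in(p,q):
    for r in env.place_of(n,pp)[:3]: print(n,round(r["score"],2),W(pp,r["at"]).round(1))
E
```

```text
192.2978432978433 249.08872508872508 [-0.96858088 -0.24869877] [ 2.54878031 11.02408456]
[466.23540682 251.85242301 224.        ] 74.90381156800845
[[ 89  86  84  79  79  77  79  79  79  77  78  78  78  78  78  83  88  96
  116 141 160 160 137 114]
 [ 87  86  82  79  77  78  77  77  79  79  77  77  78  80  83  91  96  93
   97 113 137 152 143 124]
 [ 87  85  79  76  72  68  68  69  78  82  84  88  97 107 119 135 139 122
   99  95 106 128 137 131]
 [ 85  82  74  65  59  61  70  85 103 114 127 141 154 167 180 198 198 167
  124  97  93 103 118 125]
 [ 83  76  65  56  73 105 128 148 163 176 190 204 216 219 222 227 226 204
  157 114  97  95 103 110]
 [ 78  72  59  65 112 165 198 213 219 222 224 229 230 231 231 232 231 223
  189 141 108  96  96  99]
 [ 79  71  58  71 131 193 225 231 231 232 231 232 231 232 231 229 227 221
  198 154 113  97  98  96]
 [ 77  71  54  66 120 178 220 230 233 232 229 227 225 223 220 212 200 186
  166 131 103  94  96  98]
 [ 77  71  55  61  97 145 194 221 223 221 212 202 192 180 170 160 149 138
  124 102  87  86  93  97]
 [ 77  72  61  61  83 115 154 179 184 175 1
[... 1219 characters left out ...]
 33  37  38  44  60  74
   79  80  80  82  81  78]]
333.523629489603 115.87649653434153 [464.07856561 251.42775859 224.        ]
bar_grip 0.89 [406.8 339.  233.3]
bar_grip 0.64 [488.8 371.6 228.4]
bar_grip 0.81 [486.3 373.9 225.4]
bar_grip 0.72 [460.8 248.9 212.3]
bar_grip 0.67 [409.2 340.4 229.1]
peg 0.64 [470.3 252.8 201.5]
peg 0.85 [463.6 249.4 202.9]
peg 0.53 [ 697.5 -146.9    1.4]
peg 0.31 [ 532.6 -249.8   -1.6]
hanger 0.63 [506.9 241.1   1.8]
hanger 0.38 [625.3   4.6   0. ]
hanger 0.84 [505.3 245.    0. ]
upper_collar 0.71 [ 537.8 -252.8  119.1]
upper_collar 0.68 [ 536.7 -252.8  120.9]
stand 0.88 [ 539.4 -255.9    0. ]
stand 0.21 [ 701.5 -148.7   -3.7]
stand 0.56 [ 531.2 -251.7    0.8]
```

Request:
{"fn": "drive_tool", "kwargs": {
  "rows": [
    [[0,0,-0.2,0,0,-0.007,1],[0,0,-0.19,0,0,0,1],[-0.15,-0.1,0,0,0,0,1],[-0.15,-0.1,0,0,0,0,1],[-0.15,-0.1,0,0,0,0,1]]
  ]
}}

```text
t: 2.62
eef_pos: [266.4, 496.5, 331.3]
tcp_rot: [3.141, 0.0, 2.877]
ft_force: [0.4, -0.3, -0.0]
opening: 1.0
grip_force: 0.0
```

Request:
{"fn": "drive_tool", "kwargs": {
  "rows": [
    [[-0.15,-0.1,0,0,0,0,1],[-0.15,-0.1,0,0,0,0,1],[-0.15,-0.1,0,0,0,0,1],[-0.15,-0.1,0,0,0,0,1],[-0.15,-0.1,0,0,0,0,1]]
  ]
}}

```text
t: 3.25
eef_pos: [414.8, 326.7, 331.3]
tcp_rot: [3.141, 0.0, 2.877]
ft_force: [-0.1, 0.4, -0.3]
opening: 0.998
grip_force: 0.0
```

Request:
{"fn": "drive_tool", "kwargs": {
  "rows": [
    [[-0.15,-0.1,0,0,0,0,1],[-0.1,-0.07,0,0,0,0,1],[0,0,0,0,0,0,1]]
  ]
}}

```text
t: 3.62
eef_pos: [464.2, 269.2, 331.1]
tcp_rot: [-3.142, 0.0, 2.874]
ft_force: [-0.4, 0.6, -0.4]
opening: 1.0
grip_force: 0.0
```

```bash
python3 -c "
from h import *
s=env.state();print(s['t'],s['eef_pos'],s['tcp_rot'],delta([465.2,251.6,212]))"
```

```text
3.625 [464.16724385 269.24359498 331.05464312] [-3.14154490e+00  7.02994266e-05  2.87412159e+00] [-0.0226 -0.067   0.4762]
```

Request:
{"fn": "drive_tool", "kwargs": {
  "rows": [
    [[-0.0226,-0.067,0,0,0,0,0.7],[0,0,0.12,0,0,0,0.7],[0,0,0.12,0,0,0,0.7],[0,0,0.12,0,0,0,0.7],[0,0,0.116,0,0,0,0.7]]
  ]
}}

```text
t: 4.25
eef_pos: [463.5, 252.9, 211.5]
tcp_rot: [3.141, 0.0, 2.878]
ft_force: [0.5, -0.6, -0.4]
opening: 0.699
grip_force: 0.0
```

```bash
python3 -c "
from h import *
s=env.state();print(s['t'],s['eef_pos'],s['tcp_rot'],delta([465.2,251.6,212]))
a=env.read_camera('scene')['color'][60:210,280:430];b=env.read_camera('top')['color'][190:290,120:270]
cv2.imwrite('pics/g1.png',np.hstack([cv2.resize(a,(450,450),interpolation=2),cv2.resize(b,(350,450),interpolation=2)]))"
```

```text
4.25 [463.53237524 252.91838068 211.49514518] [3.14137993e+00 2.29697125e-04 2.87801648e+00] [-0.0078 -0.0034 -0.002 ]
```

View pics/g1.png

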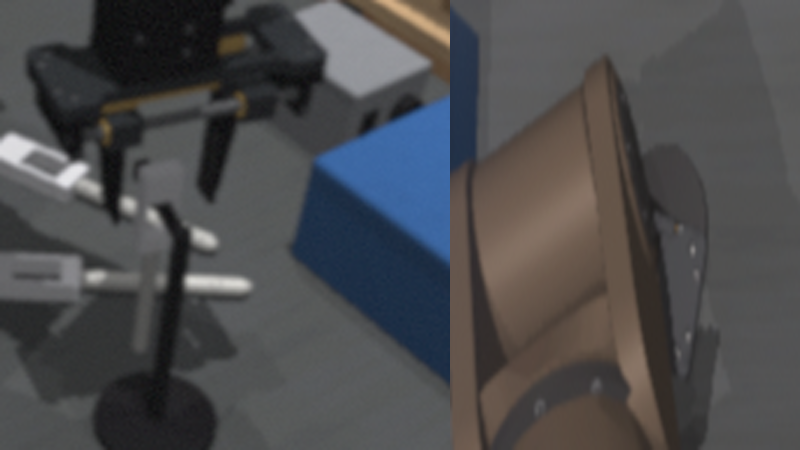

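The gripper straddles the handle correctly: the handle is at about (165,175) in the left part, with a finger on each side. Both spare long bars now lie on the bench at (100,180) and (130,280). They stood free on their tips and have toppled, and I can't restand them. I'll carry on, keep clear of them, and report it.

Request:
{"fn": "drive_tool", "kwargs": {
  "rows": [
    [[-0.0078,-0.0034,0,0,0,0,0.5],[0,0,0,0,0,0,0.3],[0,0,0,0,0,0,0],[0,0,0,0,0,0,0],[0,0,0,0,0,0,0]]
  ]
}}

```text
t: 4.97
eef_pos: [466.0, 251.6, 212.4]
tcp_rot: [3.141, 0.0, 2.877]
ft_force: [-0.5, -0.5, 2.5]
opening: 0.291
grip_force: 30.0
```

Request:
{"fn": "drive_tool", "kwargs": {
  "rows": [
    [[0,0,0,0,0,0,0],[0,0,-0.016,0,0,0,0],[0,0,-0.024,0,0,0,0],[0,0,-0.024,0,0,0,0],[0,0,0,0,0,0,0]]
  ]
}}

```text
t: 5.6
eef_pos: [466.1, 251.7, 228.7]
tcp_rot: [3.141, 0.001, 2.877]
ft_force: [-0.0, 0.1, -1.3]
opening: 0.293
grip_force: 30.0
```

Request:
{"fn": "drive_tool", "kwargs": {
  "rows": [
    [[0.04,0,0,0,0,0,0],[0.06,0,0,0,0,0,0],[0.07,0,0,0,0,0,0],[0.07,0,0,0,0,0,0],[0,0,0,0,0,0,0]]
  ]
}}

```text
t: 6.22
eef_pos: [406.7, 267.7, 228.4]
tcp_rot: [3.141, 0.0, 2.878]
ft_force: [0.3, 0.3, -1.1]
opening: 0.291
grip_force: 30.0
```

Request:
{"fn": "drive_tool", "kwargs": {
  "rows": [
    [[0,0,-0.08,0,0,0,0],[0,0,-0.12,0,0,0,0],[0,0,-0.12,0,0,0,0],[0,0,-0.12,0,0,0,0],[0,0,-0.03,0,0,0,0]]
  ]
}}

```text
t: 6.85
eef_pos: [408.6, 267.4, 347.0]
tcp_rot: [3.14, 0.002, 2.877]
ft_force: [0.1, 0.1, -1.4]
opening: 0.294
grip_force: 30.0
```

```bash
python3 -c "
from h import *
s=env.state();print(s['t'],s['eef_pos'],s['tcp_rot'],s['ft_force'],delta([537,-253.5,341]))"
```

```text
6.85 [408.56726795 267.43668314 347.04155693] [3.13962414e+00 2.30802003e-03 2.87671143e+00] [ 0.06052979  0.09371933 -1.40255954] [-1.0413 -1.8766  0.0229]
```

Request:
{"fn": "drive_tool", "kwargs": {
  "rows": [
    [[0,-0.08,0,0,0,0,0],[-0.02,-0.15,0,0,0,0,0],[-0.1,-0.15,0,0,0,0,0],[-0.1,-0.15,0,0,0,0,0],[-0.1,-0.15,0,0,0,0,0]]
  ]
}}

```text
t: 7.48
eef_pos: [440.0, 80.1, 344.4]
tcp_rot: [-3.141, -0.002, 2.877]
ft_force: [0.2, 0.6, -1.7]
opening: 0.293
grip_force: 30.0
```

Request:
{"fn": "drive_tool", "kwargs": {
  "rows": [
    [[-0.1,-0.15,0,0,0,0,0],[-0.1,-0.15,0,0,0,0,0],[-0.1,-0.15,0,0,0,0,0],[-0.1,-0.15,0,0,0,0,0],[-0.1,-0.15,0,0,0,0,0]]
  ]
}}

```text
t: 8.1
eef_pos: [511.4, -133.4, 344.2]
tcp_rot: [3.141, -0.002, 2.876]
ft_force: [0.0, 0.2, -0.6]
opening: 0.29
grip_force: 30.0
```

Request:
{"fn": "drive_tool", "kwargs": {
  "rows": [
    [[-0.1,-0.15,0,0,0,0,0],[-0.06,-0.1,0,0,0,0,0],[-0.03,-0.06,0,0,0,0,0],[0,0,0,0,0,0,0],[0,0,0,0,0,0,0]]
  ]
}}

```text
t: 8.72
eef_pos: [537.4, -217.8, 345.4]
tcp_rot: [3.141, -0.001, 2.877]
ft_force: [0.4, 0.8, -0.5]
opening: 0.294
grip_force: 30.0
```

```bash
python3 -c "
from h import *
s=env.state();print(s['t'],s['eef_pos'],s['tcp_rot'],s['joints'],delta([537,-253.5,341]))
for c in('scene','top'):
  p=env.read_camera(c);cv2.imwrite(f'pics/{c}2.png',p['color'])
  for n in('upper_collar','lower_collar','stand','bar','bar_grip'):
    for r in env.place_of(n,p)[:3]: print(c,n,round(r['score'],2),W(p,r['at']).round(1))
a=cv2.imread('pics/scene2.png')[180:370,50:210];b=cv2.imread('pics/top2.png')[180:300,340:440]
cv2.imwrite('pics/g2.png',np.hstack([cv2.resize(a,(480,570),interpolation=2),cv2.resize(b,(320,570),interpolation=2)]))"
```

```text
8.725 [ 537.39173945 -217.80402618  345.44422173] [ 3.14120963e+00 -5.51365816e-04  2.87724319e+00] [-4.99068607e-01  3.33836239e-01  1.51119852e+00  2.53730461e-04
  1.29718323e+00 -1.80558400e+00] [-0.0358 -0.1382  0.0177]
scene upper_collar 0.69 [ 531.6 -249.9  122.3]
scene lower_collar 0.69 [ 536.3 -249.7   77. ]
scene lower_collar 0.41 [ 532.7 -251.4   -1. ]
scene lower_collar 0.29 [744.  206.6   0.8]
scene stand 0.79 [ 532.2 -251.1   -0.9]
scene stand 0.49 [507.9 244.   -1.2]
scene bar 0.85 [ 534.6 -217.8  180.4]
scene bar 0.84 [371.6 418.    7.6]
scene bar 0.65 [428.4 403.5  10.2]
scene bar_grip 0.95 [293.  224.1   9.9]
scene bar_grip 0.68 [ 7.452e+02  2.079e+02 -6.000e-01]
scene bar_grip 0.62 [159.  335.1  15.1]
top upper_collar 0.94 [ 540.6 -251.8  118.5]
top upper_collar 0.36 [ 532.8 -216.4  340. ]
top lower_collar 0.89 [ 535.6 -252.9   73.5]
top stand 0.66 [ 5.375e+02 -2.532e+02  1.000e-01]
top bar 0.97 [376.3 416.2  10.7]
top bar 0.97 [431.9 407.   14.7]
top bar 0.48 [ 538.3 -219.6  181. ]
top bar_grip 0.79 [161.  332.8  12. ]
top bar_grip 0.61 [295.4 225.8   6.8]
top bar_grip 0.46 [ 535.5 -217.   341.7]
```

View pics/scene2.png

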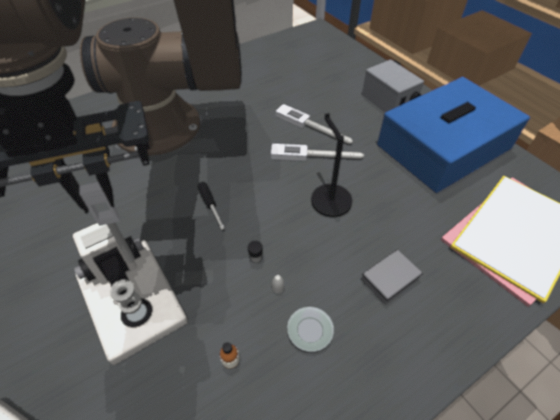

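The bar hangs upright in the gripper beside the stand, around (100,205). The stand is unobstructed, with the upper collar at (122,288). The bystanders haven't moved, and the two spare bars lie near (315,125) and (320,152).

```bash
python3 - <<'E'
import cv2,numpy as np
a=cv2.imread('pics/scene0.png')[265:335,95:165];b=cv2.imread('pics/top0.png')[195:245,375:425]
cv2.imwrite('pics/col.png',np.hstack([cv2.resize(a,(400,400),interpolation=2),cv2.resize(b,(400,400),interpolation=2)]))
E
```

```text
(no output)
```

View pics/col.png

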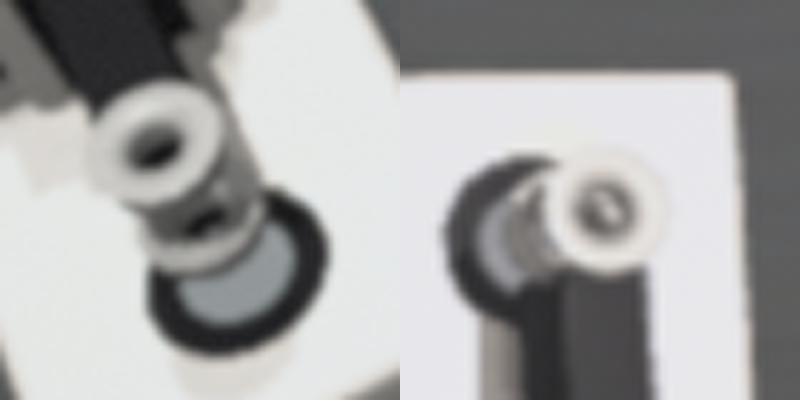

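The left crop shows the mouth ellipse centred at about (156,144), which is scene pixel (121.8,289.7). In the right crop it is at (605,209), which is top pixel (400.2,220.6).

```bash
python3 - <<'E'
from h import *
p=env.read_camera("scene");q=env.read_camera("top")
print(at_z(p,121.8,289.7,120),at_z(q,400.2,220.6,120))
print(env.state()['t'],delta([537,-252.5,301]))
# bar rod in scene image
s=env.state()['eef_pos']
for z in(181,200,250,283): print(z,proj(p,[s[0],s[1],z]))
E
```

```text
[ 535.95808763 -253.16491686  120.        ] [ 537.43602387 -253.0741821   120.        ]
9.425 [-0.0322 -0.1316  0.1784]
181 [131.1641278  261.95028358]
200 [127.61558558 255.58050444]
250 [117.42448394 237.28705807]
283 [109.92569879 223.82643047]
```

Request:
{"fn": "drive_tool", "kwargs": {
  "rows": [
    [[-0.016,-0.066,0,0,0,0,0],[-0.0155,-0.066,0,0,0,0,0],[0,0,0.1,0,0,0,0],[0,0,0.075,0,0,0,0],[0,0,0,0,0,0,0]]
  ]
}}

```text
t: 10.05
eef_pos: [536.4, -253.5, 300.6]
tcp_rot: [3.141, -0.002, 2.876]
ft_force: [-0.4, 0.2, 0.3]
opening: 0.291
grip_force: 30.0
```

```bash
python3 - <<'E'
from h import *
p=env.read_camera("scene");s=env.state();print(s['t'],s['eef_pos'],s['tcp_rot'],delta([537,-253,301]))
x,y,_=s['eef_pos']
for z in(135,160,200,240): print(z,proj(p,[x,y,z]).round(1),(proj(p,[x,y,z])-[70,220])*6)
cv2.imwrite('pics/g3.png',cv2.resize(p['color'][220:320,70:170],(600,600),interpolation=2))
E
```

```text
10.1 [ 536.72641812 -253.46079075  301.77036548] [ 3.14136146e+00 -7.01373992e-04  2.87604246e+00] [-0.0006  0.0021  0.0031]
135 [119.  285.9] [293.90206116 395.29734851]
160 [114.1 278.5] [264.52836992 350.84229731]
200 [105.6 265.6] [213.66582395 273.86534992]
240 [ 96.2 251.4] [157.38130369 188.68261924]
```

View pics/g3.png

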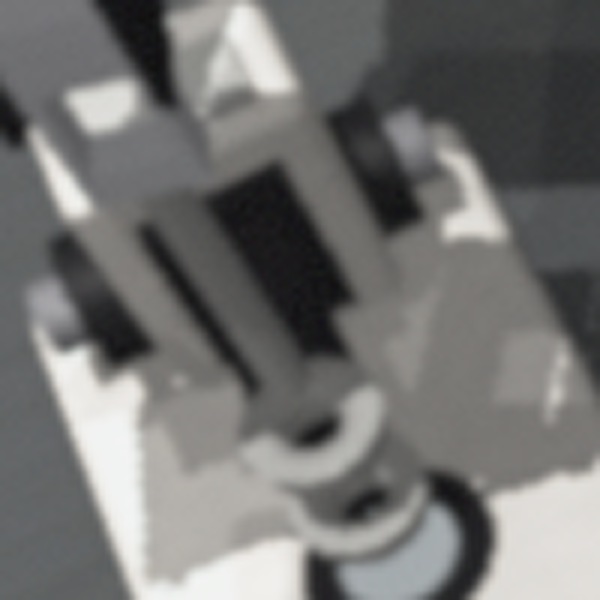

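The bar stands just above the collar mouth. The rod runs from (190,220) to (310,390) in the crop, and the mouth's lit front rim is around (320,450). I'll measure rod against collar within the same picture.

```bash
python3 - <<'E'
from h import *
p=env.read_camera("scene");s=env.state();x,y,z0=s['eef_pos'];T=z0-166
g=cv2.cvtColor(p['color'],cv2.COLOR_BGR2GRAY).astype(np.float32)
C=np.array(p['pose'])[:3,3]
d=np.array([x,y])-C[:2]; d/=np.linalg.norm(d); n=np.array([-d[1],d[0]])*-1 # right of view
print('n',n,'mm offsets -14..14 step1')
for h in (16,26,36,46,56,66):
    o=np.arange(-14,15)
    px=np.array([proj(p,[x+k*n[0],y+k*n[1],T+h]) for k in o],np.float32)
    v=cv2.remap(g,px[:,:1],px[:,1:],cv2.INTER_CUBIC).ravel(); print(h,v.astype(int).tolist())
# collar brightness along n, at mouth plane from the first image
q=cv2.cvtColor(cv2.imread('pics/scene0.png'),cv2.COLOR_BGR2GRAY).astype(np.float32)
for a in (-4,0,4):
    o=np.arange(-26,27)
    px=np.array([proj(p,[537+k*n[0]+a*d[0],-253+k*n[1]+a*d[1],120]) for k in o],np.float32)
    print('col n',a,cv2.remap(q,px[:,:1],px[:,1:],1).ravel().astype(int).tolist())
    px=np.array([proj(p,[537+k*d[0]+a*n[0],-253+k*d[1]+a*n[1],120]) for k in o],np.float32)
    print('col d',a,cv2.remap(q,px[:,:1],px[:,1:],1).ravel().astype(int).tolist())
E
```

```text
n [-0.11524681  0.99333689] mm offsets -14..14 step1
16 [142, 139, 133, 115, 92, 64, 43, 44, 60, 78, 92, 97, 98, 97, 95, 92, 89, 85, 82, 74, 63, 51, 38, 30, 25, 24, 20, 20, 21]
26 [112, 112, 110, 100, 88, 65, 44, 40, 58, 76, 92, 98, 99, 98, 95, 92, 90, 86, 82, 75, 62, 49, 33, 25, 22, 23, 24, 24, 23]
36 [114, 114, 106, 87, 68, 41, 28, 36, 59, 75, 91, 98, 99, 97, 92, 89, 85, 82, 79, 73, 61, 51, 37, 29, 23, 23, 22, 23, 24]
46 [121, 119, 109, 94, 70, 44, 30, 37, 56, 72, 86, 91, 92, 89, 86, 84, 82, 80, 79, 73, 64, 51, 36, 29, 25, 25, 25, 24, 25]
56 [123, 120, 108, 92, 63, 42, 29, 35, 52, 71, 85, 90, 90, 88, 86, 84, 83, 82, 79, 73, 63, 49, 36, 26, 23, 24, 26, 27, 27]
66 [123, 116, 108, 86, 62, 39, 28, 36, 55, 75, 85, 90, 89, 88, 86, 86, 84, 81, 80, 72, 62, 49, 36, 28, 25, 26, 26, 24, 26]
col n -4 [231, 230, 230, 229, 226, 223, 217, 212, 206, 203, 202, 200, 199, 196, 190, 182, 169, 152, 129, 107, 86, 66, 46, 39, 34, 30, 31, 34, 35, 48, 67, 90, 119, 145, 162, 179, 188, 196, 200, 202, 204, 203, 199, 190, 176, 163, 151, 152, 161, 186, 211, 222, 230]
col d -4 [75, 77, 79, 80, 86, 95, 114, 138, 
[... 545 characters left out ...]
194, 184, 171, 150, 124, 95, 69, 44, 31, 27, 31, 43, 55, 66, 76, 84, 90, 97, 108, 121, 137, 155, 171, 187, 201, 210, 214, 215, 213, 207, 202, 192, 179, 160, 136, 110, 85, 62, 48]
col n 4 [228, 227, 226, 223, 220, 215, 210, 206, 203, 202, 202, 201, 198, 193, 185, 177, 163, 149, 130, 114, 101, 93, 88, 87, 86, 88, 90, 93, 97, 104, 111, 121, 136, 151, 166, 177, 185, 191, 195, 198, 200, 201, 200, 193, 180, 161, 139, 124, 121, 136, 161, 186, 206]
col d 4 [93, 94, 91, 88, 87, 90, 104, 126, 153, 172, 188, 198, 202, 201, 198, 193, 185, 169, 149, 130, 105, 85, 67, 53, 58, 65, 74, 82, 93, 102, 111, 122, 135, 149, 162, 177, 189, 199, 208, 212, 214, 213, 209, 203, 194, 183, 168, 145, 120, 96, 71, 53, 47]
```

Request:
{"fn": "drive_tool", "kwargs": {
  "rows": [
    [[-0.0033,-0.0013,0,0,0,0,0],[0,0,0.03,0,0,0,0],[0,0,0.03,0,0,0,0],[0,0,0.02,0,0,0,0],[0,0,0,0,0,0,0]]
  ]
}}

```text
t: 10.78
eef_pos: [537.4, -253.0, 281.3]
tcp_rot: [3.141, -0.001, 2.877]
ft_force: [0.2, 0.8, -1.7]
opening: 0.291
grip_force: 30.0
```

Request:
{"fn": "drive_tool", "kwargs": {
  "rows": [
    [[0,0,0.015,0,0,0,0],[0,0,0.015,0,0,0,0],[0,0,0.01,0,0,0,0],[0,0,0,0,0,0,0]]
  ]
}}

```text
t: 11.28
eef_pos: [537.5, -253.0, 271.7]
tcp_rot: [3.141, -0.0, 2.877]
ft_force: [0.0, -0.3, -1.1]
opening: 0.292
grip_force: 30.0
```

```bash
python3 -c "
from h import *
L=[]
for i in range(4):
  env.read_camera('scene');s=env.state();L.append(np.r_[s['eef_pos'],s['ft_force'],s['moment']])
print(s['t'],np.mean(L,0).round(2),np.std(L,0).round(2),s['tcp_rot'])"
```

```text
11.475 [ 5.3756e+02 -2.5307e+02  2.7191e+02  0.0000e+00  5.0000e-02 -1.0900e+00
 -2.0000e-02  1.0000e-02 -2.0000e-02] [0.02 0.02 0.07 0.26 0.24 0.43 0.02 0.02 0.01] [3.14155264e+00 2.43279818e-04 2.87683379e+00]
```

Request:
{"fn": "drive_tool", "kwargs": {
  "rows": [
    [[0.0006,-0.0022,0,0,0,0,0],[0,0,0.015,0,0,0,0],[0,0,0.015,0,0,0,0],[0,0,0.015,0,0,0,0],[0,0,0,0,0,0,0]]
  ]
}}

```text
t: 12.1
eef_pos: [537.1, -253.5, 260.1]
tcp_rot: [3.141, -0.001, 2.877]
ft_force: [0.9, 0.9, -0.7]
opening: 0.295
grip_force: 30.0
```

```bash
python3 - <<'E'
from h import *
L=[]
for i in range(3):
  p=env.read_camera('scene');s=env.state();L.append(np.r_[s['eef_pos'],s['ft_force'],s['moment']])
print(s['t'],np.mean(L,0).round(2),s['tcp_rot'])
x,y,z0=s['eef_pos'];T=z0-166
g=cv2.cvtColor(p['color'],cv2.COLOR_BGR2GRAY).astype(np.float32)
n=np.array([-.115,.993])
for h in (120-T+4,120-T+10,120-T+16):
    px=np.array([proj(p,[x+k*n[0],y+k*n[1],T+h]) for k in range(-14,15)],np.float32)
    print(h,cv2.remap(g,px[:,:1],px[:,1:],cv2.INTER_CUBIC).ravel().astype(int).tolist())
cv2.imwrite('pics/g4.png',cv2.resize(p['color'][260:330,90:160],(600,600),interpolation=2))
E
```

```text
12.25 [ 5.3725e+02 -2.5356e+02  2.6056e+02  7.0000e-02 -1.1000e-01 -1.0900e+00
  0.0000e+00 -1.0000e-02 -0.0000e+00] [3.14153475e+00 1.01332439e-04 2.87677460e+00]
29.33001702659749 [102, 96, 94, 92, 89, 86, 84, 84, 88, 94, 98, 100, 99, 98, 96, 92, 89, 86, 82, 82, 85, 91, 95, 98, 99, 100, 100, 99, 99]
35.33001702659749 [96, 96, 95, 95, 94, 93, 93, 92, 94, 96, 98, 100, 100, 97, 95, 92, 87, 83, 82, 84, 90, 95, 102, 104, 103, 102, 101, 100, 99]
41.33001702659749 [98, 98, 98, 97, 97, 97, 97, 97, 96, 95, 96, 97, 96, 93, 89, 86, 85, 83, 82, 83, 89, 93, 98, 100, 101, 101, 99, 99, 97]
```

View pics/g4.png

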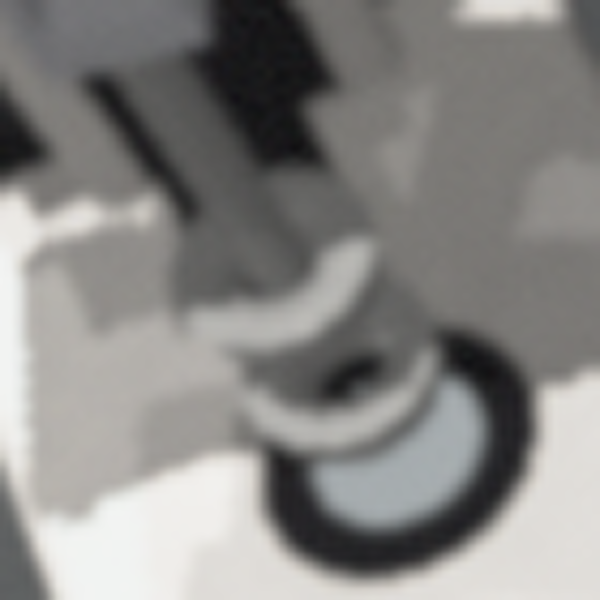

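The rod is now inside the upper collar. It enters the lit mouth at about (270,270) in the crop, with no contact force. I'll keep lowering.

Request:
{"fn": "drive_tool", "kwargs": {
  "rows": [
    [[0,0,0.025,0,0,0,0],[0,0,0.025,0,0,0,0],[0,0,0.025,0,0,0,0],[0,0,0.02,0,0,0,0],[0,0,0,0,0,0,0]]
  ]
}}

```text
t: 12.88
eef_pos: [537.2, -253.5, 236.4]
tcp_rot: [3.141, -0.001, 2.877]
ft_force: [0.4, -0.4, -0.9]
opening: 0.293
grip_force: 30.0
```

Request:
{"fn": "drive_tool", "kwargs": {
  "rows": [
    [[0,0,0.015,0,0,0,0],[0,0,0.015,0,0,0,0],[0,0,0,0,0,0,0]]
  ]
}}

```text
t: 13.25
eef_pos: [537.1, -253.5, 229.1]
tcp_rot: [3.141, -0.0, 2.877]
ft_force: [-0.5, 0.1, -0.9]
opening: 0.294
grip_force: 30.0
```

```bash
python3 - <<'E'
from h import *
L=[]
for i in range(3):
  p=env.read_camera('scene');s=env.state();L.append(np.r_[s['eef_pos'],s['ft_force'],s['moment']])
print(s['t'],np.mean(L,0).round(2),s['tcp_rot'])
E
```

```text
13.4 [ 5.3727e+02 -2.5356e+02  2.2935e+02  6.6000e-01 -2.3000e-01 -1.1400e+00
 -1.0000e-02 -1.0000e-02  1.0000e-02] [3.14153013e+00 1.71516771e-04 2.87679169e+00]
```

Request:
{"fn": "drive_tool", "kwargs": {
  "rows": [
    [[0,0,0.02,0,0,0,0],[0,0,0.02,0,0,0,0],[0,0,0.02,0,0,0,0],[0,0,0.012,0,0,0,0],[0,0,0,0,0,0,0]]
  ]
}}

```text
t: 14.02
eef_pos: [537.2, -253.5, 211.1]
tcp_rot: [3.141, -0.0, 2.877]
ft_force: [0.5, -0.7, -1.0]
opening: 0.296
grip_force: 30.0
```

Request:
{"fn": "drive_tool", "kwargs": {
  "rows": [
    [[0,0,0,0,0,0,0],[0,0,0,0,0,0,0],[0,0,0,0,0,0,0]]
  ]
}}

```text
t: 14.4
eef_pos: [537.2, -253.6, 211.5]
tcp_rot: [3.142, 0.0, 2.877]
ft_force: [-0.8, -0.3, -1.7]
opening: 0.296
grip_force: 30.0
```

```bash
python3 - <<'E'
from h import *
L=[]
for i in range(4):
  p=env.read_camera('scene');s=env.state();L.append(np.r_[s['eef_pos'],s['ft_force'],s['moment']])
print(s['t'],np.mean(L,0).round(2),s['tcp_rot'],s['opening'],s['grip_force'])
print((proj(p,[537.3,-253.5,45])-[90,260])*600/70)
cv2.imwrite('pics/g5.png',cv2.resize(p['color'][260:330,90:160],(600,600),interpolation=2))
E
```

```text
14.6 [ 5.3725e+02 -2.5356e+02  2.1140e+02 -1.6000e-01  9.0000e-02 -1.5100e+00
  0.0000e+00 -1.0000e-02 -1.0000e-02] [3.14148395e+00 5.26837405e-05 2.87682595e+00] 0.29367408203930523 29.995777532458305
[381.90383408 424.82127697]
```

View pics/g5.png

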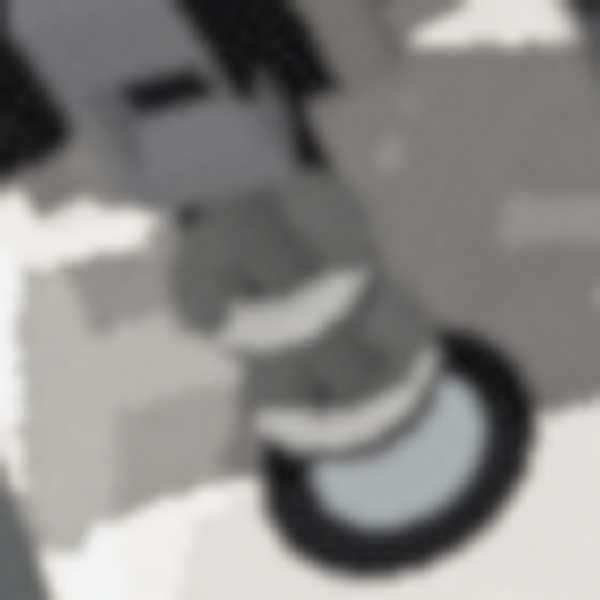

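The rod passes through both collars, with the handle's lower edge about (210,190) in the crop, above the upper mouth. The only force on the wrist is the bar's own weight, about 1.3 N.

```bash
python3 -c "
from cell import env
print(env.job_done())"
```

```text
the job is handed in; nothing more can be done
None
```

I handed the job in with the smallest bar through both collars, its tip at about z 45 mm by calculation (the lower collar hides it from view) and only the gripper holding it, but the two longer spare bars fell over during my approach and I left them lying on the bench, so "leave everything else where it is" was not fully met.

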